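# Try the centrifuge lid, free its latch if caught, hold it open

## Robot

A 7-joint arm with a two-finger parallel gripper is mounted at the origin on the work surface. World frame = base frame: x ahead of the robot, y to its left, z up, the work surface at z = 0. Lengths are in m, angles in rad, forces in N, time in s.
With the tool pointing down it reaches from about 0.425 to 1.025 m from the base axis. Payload 3.6 kg.
Tool frame: the origin (TCP) lies at the very end of the fingers, on their centre line; the grasp point (between the pads) lies 19 mm behind it; z points along the fingers, y is the line along which they close (so a half turn about z gives the same grasp; the last joint's range is limited). The gripper opens to 85 mm and grips with 20 to 120 N. Pads are 22 mm wide; open, the fingers measure 114 mm over their backs; the gripper's body (76 mm by 85 mm) begins 54 mm behind the grasp point. The pads swing forward as they close: fully open they stand 13 mm farther back than shut.
Start: joints at [-0.093, 0.591, 0.048, 1.609, -0.033, 0.943, -0.034], TCP at [0.725, 0, 0.231] pointing down, gripper open.
Joint ranges: [-2.69, 2.69], [-0.47, 2.24], [-1.27, 1.36], [0.19, 2.51], [-1.53, 4.68], [0.08, 2.07], [-3.09, 3.09]. Speed limits (rad/s): [2.57, 2.57, 3.14, 3.14, 3.14, 3.14, 3.14].

## Interface

Orientations are given as a rotation vector (axis times angle).
In Python, from rig import env, camera, camera_model, spot_in, regions_of gives the robot as it stands.
- The arm moves only by the tool arm_command, never from a script. Its argument "steps" is a list of rows, each a list of 3 entries, a list of its own where there are three numbers: the opening, from 0 (shut) to 1 (fully open), then the shift along the world's x, y, z normalised to -1 to 1, where 1 is 50 mm, then the turn about the world's z normalised to -1 to 1, where 1 is pi rad. In form: [[hand, [dx, dy, dz], spin], ...]. A call has 1 to 20 rows; each row shifts and turns the commanded pose from where the row before left it; what a row does not reach is not made up. A row lasts 1/10 s, in which the tool goes at most 50 mm and 8.59 degrees, less where a joint would pass 70% of its speed; a pose out of reach is approached as far as the arm can. A call with a number of a shift or a turn outside -1 to 1 is refused whole. A call with a gripper value outside its range is refused whole. The fingers move at their own pace and stop on an object; "force" is the grip in N (left out, the last holds). Time passes only in rows, so rows that do not move let the fingers close. It gives the time, the measured TCP pose, the force, the opening and the grip force at its end, in the units of the state.
- env.get_state(): the state, without advancing time (a new reading comes with each control period).
- camera(name): name is "scene" or "side" or "wrist"; returns the picture (480x640x3 uint8, red, green, blue); there is no depth.
- camera_model(name): a dict with "fx", "fy", "cx", "cy" (pixels), "camera_from_world" (4x4, takes a point from world to camera coordinates). Camera axes: x right, y up, looking along -z (the intrinsics and any distortion apply to the point x, -y, -z); pixel columns grow to the right and rows downward; lengths in m; the calibration is good to about 2 mm. A picture is of the moment at which its call begins: read the wrist's pose just before it. camera_model takes no time and is no camera call; for the wrist camera it gives the pose at the moment of the call.
- env.job_done(): hands the job in; it is judged then, once.
Trained networks look in the newest picture that a camera, given by its name, has taken for a name from the list of things; names that differ only in an ending like _2 or _b are one class to them, and where a whole thing is asked for, a point or a joint stands for the part that bears it (a point fixed in the world has none). Each returns a list of dicts, best first, with "confidence" (0 to 1); they miss things now and then, are a little off and sometimes report something else, mostly with a low value. They report only what shows in the picture. A call takes as long as a camera call.
- spot_in(camera, target): "point" ([x, y, z] in m, in world coordinates, good to about 4 mm: the middle of the surface that is visible of it).
- regions_of(camera, target): "mask" (480x640 bool, what is visible of it).
The state is a dict: "time": time; "q": joint angles; "joint_velocities": joint speeds; "effort": joint torques, N m; "tcp_pos": TCP position; "ee_rot": TCP orientation; "contact_force": force on the tool from outside, world axes, zero at the start; "torque": the same for the moment, N m; "grip_width": finger opening in m; "grasp_force": force on a finger pad.
Only numpy, scipy, OpenCV 4.12 (cv2) and the standard library are available. Lean on these libraries where they do the work, as an engineer would, in place of code of your own. Each camera call takes 0.05 s, during which the arm holds its last target. There are 200 camera calls.

## Task

The small bench centrifuge has run down and its tubes are to be taken out. Before turning the round latch knob at the front of its lid, pull it up gently to feel whether the lid is caught; if it is, turn the knob about a quarter turn to free it. Then raise the lid about halfway to upright (some 45 degrees) and finish with the fingers still holding it up there, because it drops shut when let go; never wrench the lid against its latch, and leave the other things on the bench where they stand.

Things in the scene. Friction and masses are not known exactly. Their poses are not given: they have to be found in the camera images.
- centrifuge: bench centrifuge, fixed to the bench, off-white casing 290 mm deep (its x), 250 mm wide (its y), 135 mm high, with a grey flat lid on top. Origin: centre of its underside, on the bench. Its front (dials and switch) looks along its -x, towards the robot; z up.
- lid (a joint): opening angle of the lid about its rear hinge, rad: 0 shut, 1.35 at the stop; grows as the front edge rises. Grey flat lid, 240 mm wide, 265 mm deep, 18 mm thick, 0.3 to 0.7 kg, round clear window in the middle. It takes 2.5 to 5 N at the knob to lift and drops shut from any angle if let go. When caught it rises only 2 mm at the knob (0.01 rad), then stops.
- lid_hinge (a point): middle of the lid's hinge line, which runs along the centrifuge's y; 118 mm behind the centrifuge's centre, 142 mm above the bench.
- knob_grip (a point): centre of the latch knob (on its axis, mid height), 174 mm above the bench with the lid shut, 227.5 mm in front of the hinge line. Upright round black fluted knob, 36 mm across, grip 26 mm tall (161 to 187 mm above the bench); the lid's flat top lies at 156 mm and is clear for 28 mm all round the knob. Its axis is square to the lid. It turns either way, without stops, with 0.05 N m friction.
- knob_rim (a point): a point on the knob's edge at mid height, 18 mm from its axis, that turns with it; it only serves to judge whether the knob was turned before the first pull (under 10 mm moved). The tongue below sits at some other, untold angle, so this does not show whether the lid is caught; nothing outside does.
- keeper: fixed steel catch plate, 14 x 14 x 5 mm, inside the casing under the lid's front edge, 25 mm in front of the knob's axis; origin at its middle. The knob's hidden tongue is caught under it within 36 degrees either side of pointing at it; elsewhere the lid is free. So a quarter turn either way frees a caught lid, but turning a free knob may catch it.
- tube_rack: loose wire test-tube rack with nine capped tubes, 200 x 75 x 100 mm high, stands beside the centrifuge's +y side; origin at the centre of its underside. To be left alone.
- reagent_bottle: loose amber screw-cap bottle, 72 mm across, 165 mm high, beside the centrifuge's -y side; origin at the centre of its underside. To be left alone.
- beaker: loose white plastic beaker, 76 mm across, 95 mm high, in front of the centrifuge to its -y side; origin at the centre of its underside. To be left alone.
- petri_dishes: loose stack of three flat round dishes, 90 mm across, 50 mm high, in front of the centrifuge to its +y side; origin at the centre of its underside. To be left alone.
- tip_box: loose box of pipette tips with clear lid, 122 x 84 x 75 mm high, out beyond the bottle on the centrifuge's -y side; origin at the centre of its underside. To be left alone.
- filter_flask: loose conical glass flask with side arm and stopper, 132 mm across, 228 mm high, beside the centrifuge's -y side; origin at the centre of its underside. To be left alone.
- wash_bottle: loose white wash bottle with bent spout, 72 mm across, 200 mm high, beside the front of the centrifuge's +y side; origin at the centre of its underside. To be left alone.

How it is judged:
On the way, in this order (a step that is already met when the one before it is completed fails the run):
1. the lid is tried by an upward pull with the knob not yet turned: either the catch takes the pull (over 2 N) or the lid comes up (((contact force between keeper and lid above 2 N and distance of knob_rim from where it was at the start of the episode below 0.01 m) or (value of joint lid above 0.02 rad and distance of knob_rim from where it was at the start of the episode below 0.02 m))).
2. the lid is free and well off its seat (over 0.25 rad) (value of joint lid above 0.25 rad), for 0.1 s.
At the end, for the whole second after the job is handed in: The lid stands still between 0.6 and 1.05 rad open (34 to 60 degrees) and the fingers are bearing on it (over 1 N), nothing else holds it up; the seven loose things are within 30 mm of where they stood (value of joint lid between 0.6 and 1.05 rad and velocity of joint lid between -0.05 and 0.05 rad/s and contact force between the fingers and lid above 1 N and distance of each of tube_rack, reagent_bottle, beaker, petri_dishes, tip_box, filter_flask, wash_bottle from where it was at the start of the episode below 0.03 m); the arm keeps its last pose, push and grip.
It fails at once if the lid is wrenched against its latch (over 40 N on the catch) (contact force between keeper and lid above 40 N).
It fails at once if a bystander is shifted by more than 30 mm or tipped over (distance of any of tube_rack, reagent_bottle, beaker, petri_dishes, tip_box, filter_flask, wash_bottle from where it was at the start of the episode above 0.03 m or angle between any of tube_rack, reagent_bottle, beaker, petri_dishes, tip_box, filter_flask, wash_bottle's own z axis and vertical above 0.5 rad).
It also fails if it takes over 48 s, if anything falls off the work surface, if the arm or the gripper's body presses on something with over 40 N, if the wrist force passes 120 N, or if a joint passes its speed limit or range.

## Working session

There is one attempt and no reset: what is moved stays moved. The work goes in short steps, Python scripts to look and compute and a tool call to move; the robot and the scene stay as the last step left them, time stands still between calls to the robot, and variables do not carry over. Pictures are saved under pics/ and viewed, at most 10 in all, crops included, and the job is handed in when it is done.

Besides the shell and the picture viewer there is one more tool, called after ">>>" as a command line: name --argument value ..., lists and objects as JSON in quotes. arm_command: Moves the arm, as the interface text tells. Scaled input: -1 to 1 covers 50 mm each way for a shift and pi rad each way for a turn. Its arguments: {"type":"object","properties":{"steps":{"type":"array","items":{"type":"array"}},"force":{"type":"number"}},"required":["steps"]}

```bash
mkdir -p pics
cat > h.py <<'E'
from rig import env, camera, camera_model, spot_in, regions_of
import numpy as np, cv2
def save(n,f):
    im=camera(n); cv2.imwrite('pics/'+f,im[:,:,::-1]); return im
E
python3 - <<'E'
from h import *
s=env.get_state()
print({k:np.round(v,3) for k,v in s.items()})
a=save('scene','a.png'); b=save('side','b.png')
for c in ('scene','side'):
  for t in ['centrifuge','lid','knob_grip','tube_rack','reagent_bottle','beaker','petri_dishes','filter_flask','wash_bottle']:
    r=spot_in(c,t)
    print(c,t,[(np.round(q['point'],3),round(q['confidence'],2)) for q in r[:2]])
cv2.imwrite('pics/ab.png',cv2.resize(np.vstack([a,b])[:,:,::-1],(450,600)) if 0 else np.hstack([cv2.resize(a,(400,300)),cv2.resize(b,(400,300))])[:,:,::-1])
E
```

```text
{'time': np.float64(0.0), 'q': array([-0.093,  0.592,  0.048,  1.61 , -0.033,  0.943, -0.034]), 'joint_velocities': array([ 0.   ,  0.001, -0.001, -0.   , -0.001, -0.001,  0.001]), 'effort': array([ 0.0000e+00, -5.4868e+01,  1.5470e+00, -1.9812e+01,  9.0000e-03,
        9.0000e-03, -0.0000e+00]), 'tcp_pos': array([ 0.724, -0.   ,  0.23 ]), 'ee_rot': array([-2.22 , -2.22 ,  0.003]), 'contact_force': array([-0.055,  0.082,  0.278]), 'torque': array([ 0.016,  0.024, -0.009]), 'grasp_force': np.float64(0.0), 'grip_width': np.float64(0.086)}
scene centrifuge [(array([0.495, 0.073, 0.187]), 0.61), (array([0.593, 0.093, 0.155]), 0.56)]
scene lid [(array([0.576, 0.069, 0.155]), 0.89), (array([0.493, 0.074, 0.185]), 0.7)]
scene knob_grip [(array([0.489, 0.071, 0.185]), 0.97)]
scene tube_rack [(array([0.578, 0.064, 0.155]), 0.43)]
scene reagent_bottle [(array([ 0.482, -0.119,  0.12 ]), 0.9), (array([0.576, 0.066, 0.156]), 0.37)]
scene beaker [(array([ 0.374, -0.033,  0.06 ]), 0.85), (array([0.579, 0.068, 0.154]), 0.33)]
scene petri_dishes [(array([0.41 , 0.174, 0.051]), 0.83)]
scene filter_flask [(array([ 0.595, -0.153,  0.135]), 0.9)]
scene wash_bottle [(array([0.517, 0.278, 0.122]), 0.58)]
side centrifuge [(array([ 0.565, -0.027,  0.153]), 0.88), (array([ 0.372, -0.041,  0.063]), 0.6)]
side lid [(array([0.566, 0.026, 0.153]), 0.63)]
side knob_grip [(array([0.487, 0.058, 0.181]), 0.96)]
side tube_rack [(array([0.745, 0.249, 0.096]), 0.64)]
side reagent_bottle [(array([ 0.474, -0.148,  0.101]), 0.75), (array([0.489, 0.056, 0.184]), 0.6)]
side beaker [(array([ 0.374, -0.048,  0.066]), 0.91)]
side petri_dishes [(array([0.408, 0.143, 0.047]), 0.6)]
side filter_flask []
side wash_bottle [(array([0.504, 0.25 , 0.133]), 0.97)]
```

View pics/a.png

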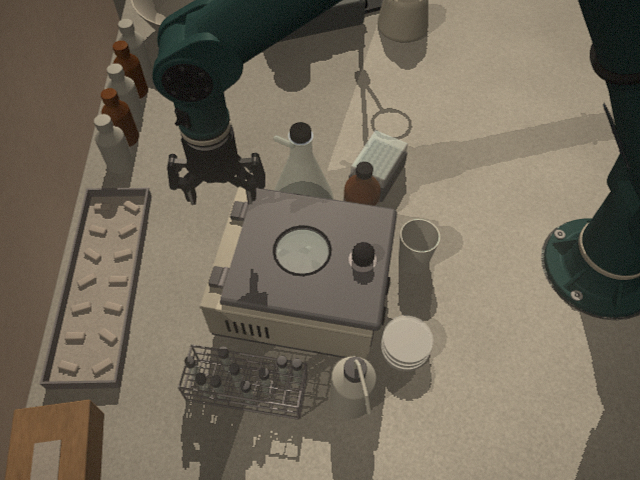

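View pics/b.png

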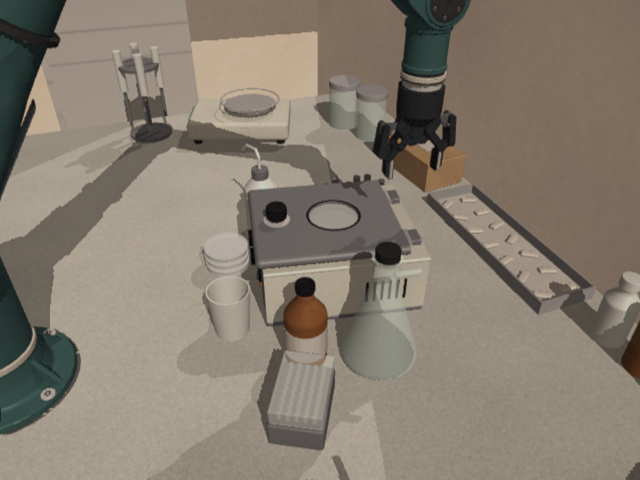

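The scene view shows the knob at about (363,255), and the side view shows it at about (276,212). The lid is clear in both. Next I triangulate the knob and get the yaw from the lid outline.

```bash
cat >> h.py <<'E'
def ray(m,uv):
    T=np.linalg.inv(m['camera_from_world']); u,v=uv
    d=np.array([(u-m['cx'])/m['fx'],-(v-m['cy'])/m['fy'],-1.])
    return T[:3,3],T[:3,:3]@(d/np.linalg.norm(d))
def tri(rs):
    A=np.zeros((3,3));b=np.zeros(3)
    for o,d in rs:
        P=np.eye(3)-np.outer(d,d);A+=P;b+=P@o
    x=np.linalg.solve(A,b); return x,[np.linalg.norm((np.eye(3)-np.outer(d,d))@(x-o)) for o,d in rs]
def onplane(m,uv,z):
    o,d=ray(m,uv); return o+d*(z-o[2])/d[2]
E
python3 - <<'E'
from h import *
rs=[]
for c in ('scene','side'):
    camera(c); m=camera_model(c)
    print({k:v for k,v in m.items() if k!='camera_from_world'})
    k=regions_of(c,'knob_grip')
    for r in k[:3]:
        v,u=np.nonzero(r['mask']); print(c,'knob',r['confidence'],len(u),u.mean(),v.mean(),u.min(),u.max(),v.min(),v.max())
    v,u=np.nonzero(k[0]['mask']); rs.append(ray(m,(u.mean(),v.mean())))
    for r in regions_of(c,'lid')[:3]:
        mk=r['mask'].astype(np.uint8); cs,_=cv2.findContours(mk,0,1); cc=max(cs,key=cv2.contourArea)
        print(c,'lid',r['confidence'],mk.sum())
        P=np.array([onplane(m,p[0],.156)[:2] for p in cc],np.float32)
        R=cv2.minAreaRect(P); print(R); print(cv2.boxPoints(R))
print(tri(rs))
E
```

```text
{'fx': 601.4178717327479, 'fy': 601.4178717327479, 'cx': 326.0328894761801, 'cy': 233.329588533672}
scene knob 0.85 461 363.3817787418655 254.1236442516269 352 374 242 266
scene lid 0.73 18870
((0.5759490132331848, 0.05399392545223236), (0.24565526843070984, 0.26885300874710083), 78.56633758544922)
[[ 0.41984168 -0.03974838]
 [ 0.6833593  -0.09304398]
 [ 0.7320564   0.14773622]
 [ 0.4685387   0.20103183]]
scene lid 0.67 1802
((0.394244909286499, 0.0389583446085453), (0.11657323688268661, 0.06912090629339218), 67.58455657958984)
[[ 0.3400699  -0.00174575]
 [ 0.40396827 -0.0281029 ]
 [ 0.44841993  0.07966244]
 [ 0.38452154  0.10601959]]
{'fx': 546.3614931508147, 'fy': 546.3614931508147, 'cx': 328.6099966072497, 'cy': 242.01761200774172}
side knob 0.55 409 275.71393643031786 212.13691931540342 265 286 202 223
side knob 0.29 11018 321.00317662007626 223.88863677618443 248 410 181 269
side lid 0.71 11021
((0.5739333629608154, 0.038046181201934814), (0.2581127882003784, 0.26852571964263916), 78.14888000488281)
[[ 0.41602814 -0.06068585]
 [ 0.67883015 -0.1158328 ]
 [ 0.7318386   0.1367782 ]
 [ 0.46903658  0.19192517]]
(array([0.49045526, 0.06626786, 0.1737321 ]), [np.float64(0.0007269470845011015), np.float64(0.000726947084501204)])
```

>>> arm_command --steps '[[1,[0,0,0.5],0],[1,[-0.4,0.1,0.4],0],[1,[-0.4,0.1,0.2],-0.032],[1,[-0.4,0.1,0],-0.032],[1,[-0.4,0.1,0],0],[1,[-0.4,0.1,0],0],[1,[-0.4,0.14,0],0],[1,[-0.4,0.14,0],0],[1,[-0.4,0.14,0],0],[1,[-0.4,0.14,0],0],[1,[-0.4,0.14,0],0],[1,[-0.4,0.14,0],0],[1,[0,0,0],0],[1,[0,0,0],0]]' --force 60

```text
time: 2.7
tcp_pos: [0.5054, 0.0671, 0.2867]
ee_rot: [2.432, 1.987, 0.002]
contact_force: [0.6, 0.7, 0.4]
grip_width: 0.0854
grasp_force: 0.0
```

```bash
cat > w.py <<'E'
from h import *
s=env.get_state(); m=camera_model('wrist'); a=save('wrist','w%d.png'%int(s['time']*100))
print(s['tcp_pos'],s['ee_rot'],s['contact_force'],np.linalg.inv(m['camera_from_world'])[:3,3])
for q in spot_in('wrist','knob_grip')[:2]: print(q)
for r in regions_of('wrist','knob_grip')[:2]:
    v,u=np.nonzero(r['mask']); print(r['confidence'],len(u),u.mean(),v.mean(),u.min(),u.max(),v.min(),v.max(), onplane(m,(u.mean(),v.mean()),.176),onplane(m,((u.min()+u.max())/2,(v.min()+v.max())/2),.18))
print('w%d.png'%int(s['time']*100))
E
python3 w.py
```

```text
[0.50539471 0.06707149 0.28669707] [2.43202949e+00 1.98746378e+00 1.79516377e-03] [0.55927349 0.73542309 0.37207115] [0.51991819 0.14247105 0.42924292]
{'point': [0.4893, 0.0699, 0.1867], 'confidence': 0.6}
{'point': [0.5781, 0.077, 0.1551], 'confidence': 0.55}
0.96 2766 297.45010845986985 243.11424439624005 268 326 212 274 [0.49134954 0.06611465 0.176     ] [0.49152857 0.06745619 0.18      ]
w270.png
```

>>> arm_command --steps '[[1,[-0.15,0,-0.2],0],[1,[-0.15,0,-0.2],0],[1,[0,0,-0.4],0],[1,[0,0,-0.4],0],[1,[0,0,-0.4],0],[1,[0,0,-0.4],0],[1,[0,0,-0.4],0],[1,[0,0,0],0],[1,[0,0,0],0]]'

```text
time: 3.75
tcp_pos: [0.4891, 0.0668, 0.1657]
ee_rot: [-2.433, -1.987, 0.003]
contact_force: [0.1, -0.1, 0.9]
grip_width: 0.0852
grasp_force: 0.0
```

>>> arm_command --steps '[[1,[0.02,0,-0.06],0],[0.5,[0,0,0],0],[0.4,[0,0,0],0],[0.3,[0,0,0],0],[0,[0,0,0],0],[0,[0,0,0],0],[0,[0,0,0],0],[0,[0,0,0],0],[0,[0,0,0],0]]' --force 50

```text
time: 4.65
tcp_pos: [0.492, 0.0669, 0.1641]
ee_rot: [2.432, 1.986, 0.003]
contact_force: [0.3, -0.3, 6.0]
grip_width: 0.0343
grasp_force: 49.6
```

>>> arm_command --steps '[[0,[0,0,0.02],0],[0,[0,0,0.02],0],[0,[0,0,0.02],0],[0,[0,0,0],0]]'

```text
time: 5.05
tcp_pos: [0.4921, 0.0669, 0.1662]
ee_rot: [2.432, 1.986, 0.002]
contact_force: [5.7, -1.7, -6.4]
grip_width: 0.0346
grasp_force: 50.7
```

>>> arm_command --steps '[[0,[0,0,0.02],0],[0,[0,0,0.02],0],[0,[0,0,0],0]]'

```text
time: 5.35
tcp_pos: [0.492, 0.0669, 0.1665]
ee_rot: [2.432, 1.986, 0.002]
contact_force: [7.8, -0.6, -21.3]
grip_width: 0.0342
grasp_force: 53.0
```

The catch takes the pull: the force rose to 21 N while the tool moved only about 0.3 mm. I'll relax it and turn the knob a quarter turn, which also lines the fingers up with the hinge axis.

>>> arm_command --steps '[[0,[0,0,-0.03],0],[0,[0,0,-0.03],0],[0,[0,0,0],0.045],[0,[0,0,0],0.045],[0,[0,0,0],0.045],[0,[0,0,0],0.045],[0,[0,0,0],0.045],[0,[0,0,0],0.045],[0,[0,0,0],0.045],[0,[0,0,0],0.045],[0,[0,0,0],0.045],[0,[0,0,0],0.045],[0,[0,0,0],0.045],[0,[0,0,0],0],[0,[0,0,0],0]]'

```text
time: 6.85
tcp_pos: [0.4913, 0.0665, 0.1652]
ee_rot: [0.344, 3.122, -0.001]
contact_force: [4.0, -1.2, -4.6]
grip_width: 0.0341
grasp_force: 54.8
```

```bash
python3 -c "
from h import *
from scipy.spatial.transform import Rotation as R
s=env.get_state();print(R.from_rotvec(s['ee_rot']).as_matrix().round(3),s['torque'],s['q'])"; python3 w.py
```

```text
[[-0.976  0.218  0.   ]
 [ 0.218  0.976 -0.   ]
 [-0.    -0.    -1.   ]] [-0.2618065  -0.84077294  0.03672225] [ 0.06158097  0.42733749 -0.37230622  2.16224616  0.27293861  0.59541906
  0.84342354]
[0.4912514  0.0664858  0.16521614] [ 3.44476317e-01  3.12237427e+00 -5.51220581e-04] [ 3.95026843 -1.15784084 -4.55494494] [0.41534444 0.08322577 0.30768958]
{'point': [0.4864, 0.0722, 0.1851], 'confidence': 0.57}
0.57 9188 317.45951240748803 336.08935568132347 269 366 278 392 [0.49201715 0.06609815 0.176     ] [0.4892547  0.06672999 0.18      ]
w685.png
```

>>> arm_command --steps '[[0,[0.005,0,0.04],0],[0,[0.005,0,0.04],0],[0,[0.005,0,0.04],0],[0,[0,0,0],0]]'

```text
time: 7.4
tcp_pos: [0.4922, 0.0663, 0.1714]
ee_rot: [0.343, 3.122, -0.001]
contact_force: [4.7, -2.7, -6.6]
grip_width: 0.0344
grasp_force: 54.7
```

```bash
python3 -c "
import numpy as np
f,h=.2275,.032
t=np.linspace(.035,.78,21)
b=f-(f*np.cos(t)-h*np.sin(t)); z=f*np.sin(t)+h*np.cos(t)-h
for a,c,d in zip(t[1:],np.diff(b),np.diff(z)): print(round(a,3),np.round([c*.98/.05,-c*.2/.05,d/.05],3))
print(b,z)"
```

```text
0.072 [ 0.032 -0.007  0.168]
0.11 [ 0.038 -0.008  0.167]
0.147 [ 0.044 -0.009  0.165]
0.184 [ 0.05  -0.01   0.163]
0.221 [ 0.056 -0.011  0.161]
0.258 [ 0.062 -0.013  0.159]
0.296 [ 0.068 -0.014  0.156]
0.333 [ 0.074 -0.015  0.154]
0.37 [ 0.079 -0.016  0.151]
0.408 [ 0.085 -0.017  0.148]
0.445 [ 0.09  -0.018  0.144]
0.482 [ 0.095 -0.019  0.141]
0.519 [ 0.1   -0.02   0.137]
0.556 [ 0.105 -0.021  0.133]
0.594 [ 0.11  -0.022  0.129]
0.631 [ 0.115 -0.023  0.125]
0.668 [ 0.119 -0.024  0.121]
0.706 [ 0.123 -0.025  0.116]
0.743 [ 0.128 -0.026  0.111]
0.78 [ 0.131 -0.027  0.106]
[0.0012591  0.00290351 0.00485953 0.00712444 0.0096951  0.01256794
 0.01573898 0.01920382 0.02295764 0.02699525 0.03131105 0.03589903
 0.04075284 0.04586574 0.05123065 0.05684011 0.06268634 0.06876124
 0.07505637 0.08156301 0.08827211] [0.00794128 0.01633909 0.02466985 0.03292197 0.04108403 0.04914469
 0.05709276 0.06491723 0.07260724 0.08015212 0.08754139 0.09476481
 0.10181236 0.10867426 0.11534098 0.12180329 0.12805221 0.13407907
 0.13987551 0.14543349 0.1507453 ]
```

The knob rose 6 mm at only 6.6 N, so the lid is free. I'll lift along the arc.

>>> arm_command --steps '[[0,[0.016,-0.003,0.084],0],[0,[0.016,-0.004,0.084],0],[0,[0.019,-0.004,0.083],0],[0,[0.019,-0.004,0.083],0],[0,[0.022,-0.004,0.083],0],[0,[0.022,-0.004,0.082],0],[0,[0.025,-0.005,0.082],0],[0,[0.025,-0.005,0.081],0],[0,[0.028,-0.005,0.081],0],[0,[0.028,-0.006,0.08],0],[0,[0.031,-0.006,0.08],0],[0,[0.031,-0.006,0.079],0],[0,[0.034,-0.007,0.078],0],[0,[0.034,-0.007,0.078],0],[0,[0,0,0],0]]'

```text
time: 8.9
tcp_pos: [0.5086, 0.0629, 0.2277]
ee_rot: [-0.342, -3.122, 0.002]
contact_force: [5.3, -2.6, -9.0]
grip_width: 0.0342
grasp_force: 51.6
```

>>> arm_command --steps '[[0,[0.038,-0.008,0.077],0],[0,[0.038,-0.008,0.077],0],[0,[0.041,-0.008,0.076],0],[0,[0.041,-0.008,0.076],0],[0,[0.044,-0.009,0.074],0],[0,[0.044,-0.009,0.074],0],[0,[0.046,-0.009,0.072],0],[0,[0.046,-0.009,0.072],0],[0,[0.048,-0.01,0.07],0],[0,[0.048,-0.01,0.07],0],[0,[0.051,-0.01,0.068],0],[0,[0.051,-0.01,0.068],0],[0,[0,0,0],0]]'

```text
time: 10.2
tcp_pos: [0.5353, 0.0575, 0.2723]
ee_rot: [-0.341, -3.121, 0.002]
contact_force: [-3.6, -4.7, -3.8]
grip_width: 0.0344
grasp_force: 50.5
```

```bash
python3 -c "
from h import *
save('side','c.png')"
```

```text
(no output)
```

View pics/c.png

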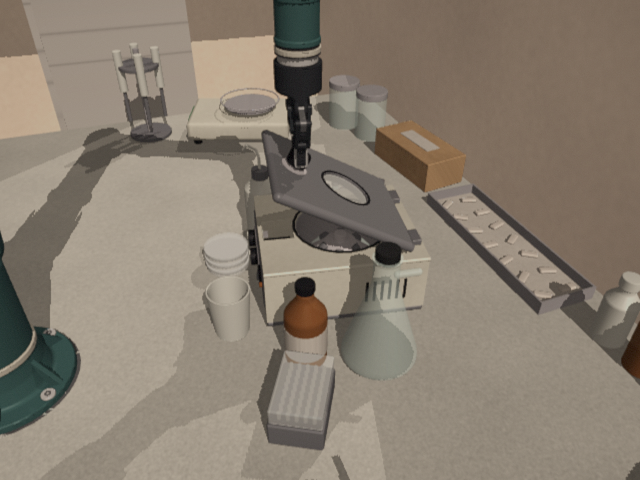

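The lid is up about 30°, held at the knob (pixel 300,160), and the other things are undisturbed. I'll go on to about 0.78 rad.

>>> arm_command --steps '[[0,[0.05,-0.01,0.067],0],[0,[0.05,-0.01,0.067],0],[0,[0.053,-0.01,0.065],0],[0,[0.053,-0.01,0.065],0],[0,[0.056,-0.011,0.063],0],[0,[0.056,-0.011,0.063],0],[0,[0.058,-0.012,0.061],0],[0,[0.058,-0.012,0.061],0],[0,[0.06,-0.012,0.059],0],[0,[0.06,-0.012,0.059],0],[0,[0.062,-0.012,0.057],0],[0,[0.062,-0.012,0.057],0],[0,[0.062,-0.012,0.055],0],[0,[0,0,0],0],[0,[0,0,0],0],[0,[0,0,0],0]]'

```text
time: 11.85
tcp_pos: [0.5741, 0.0495, 0.3119]
ee_rot: [0.341, 3.121, -0.002]
contact_force: [-1.2, -4.9, -6.7]
grip_width: 0.0342
grasp_force: 50.5
```

```bash
python3 -c "
from h import *
save('side','d.png')"
```

```text
(no output)
```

View pics/d.png

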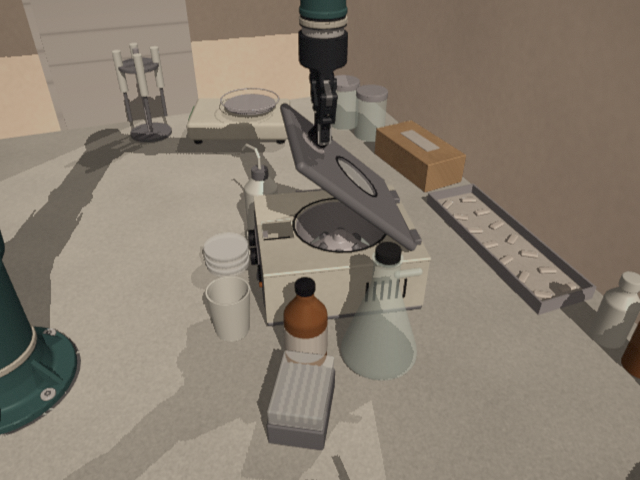

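The lid stands at about 45°, with the fingers on the knob at pixel (320,135) and everything else in place. The latch contact with the keeper is judged as "lid", so holding the knob counts as holding the lid. I'll check that it is still, then hand in.

```bash
python3 -c "
from h import *
for i in range(3):
    camera('wrist'); s=env.get_state(); print(s['time'],s['tcp_pos'],s['contact_force'],s['grasp_force'],abs(s['joint_velocities']).max())
print(env.job_done())"
```

```text
11.95 [0.57408368 0.04948917 0.3119733 ] [-0.45638845 -5.52097919 -6.99372235] 50.459686517715454 0.002140920826251818
12.0 [0.57411004 0.04949081 0.31196227] [-0.1248678  -4.46385738 -6.47881575] 50.459073185920715 0.002874027351398158
12.05 [0.57407299 0.04949271 0.31195729] [ 0.21481022 -4.86049465 -7.12957143] 50.459155440330505 0.002425140375255016
the job is handed in; nothing more can be done
None
```

The lid was caught when I pulled it, so I turned the knob a quarter turn and raised the lid to about 0.76 rad (44°), where the fingers hold it still; the last side view showed nothing else moved, and the job was handed in at 12 s with no verdict returned.

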